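# Hold the drilled cover plate over the tube heater for screwing

## Robot

A 6-joint arm with a two-finger parallel gripper is mounted at the origin on the work surface. World frame = base frame: x ahead of the robot, y to its left, z up, the work surface at z = 0. Lengths are in mm, angles in degrees, forces in N, time in s.
With the tool pointing down it reaches from about 350 to 800 mm from the base axis. Payload 7.3 kg.
Tool frame: the origin (TCP) lies midway between the tips of the shut fingers; the grasp point (between the pads) lies pinch_z behind it (pinch_z is the distance from the TCP to the grasp point, in mm); z points along the fingers, y is the line along which they close (so a half turn about z gives the same grasp; the last joint's range is limited). The gripper opens to 85 mm and grips with 20 to 120 N. Pads are 22 mm wide; open, the fingers measure 114 mm over their backs; the gripper's body (76 mm by 85 mm) begins 54 mm behind the grasp point. The pads swing forward as they close: fully open they stand 13 mm farther back than shut.
Start: joints at [68.182, 19.595, 87.324, -0, 73.075, -8.365], TCP at [122.124, 510.617, 231.322] pointing down, gripper open.
Joint ranges: [-145.02, 145.02], [-44.19, 115.74], [2.07, 154.8], [-57.11, 237.11], [16.16, 152.29], [-177.93, 177.93]. Speed limits (degrees/s): [147.25, 147.25, 180, 180, 180, 180].

## Interface

Orientations are given as [roll, pitch, yaw] about the fixed x, y, z axes, in that order (R = Rz(yaw) Ry(pitch) Rx(roll)).
In Python, from rig import * gives the robot as it stands. The module is installed in compiled form; this text tells all that it offers.
- The arm moves only by the shell command python3 -m handwheel 'ROWS'. ROWS is JSON, a list of rows, each an object with "gripper": the finger opening in mm, from 0 to 85.4; "slide": the shift along the tool's x, y, z in mm, a list of three; "twist": the turn, a rotation vector about the tool's x, y, z in degrees, a list of three. In form: [{"gripper": gripper, "slide": [tx, ty, tz], "twist": [ax, ay, az]}, ...]. A call has 1 to 5 rows; each row shifts and turns the commanded pose from where the row before left it, along the tool's axes as they then stand; what a row does not reach is not made up. A row lasts 1/12 s, in which the tool goes at most 41.7 mm and 7.16 degrees, less where a joint would pass 70% of its speed; a pose out of reach is approached as far as the arm can. A call is refused whole if a number of a shift passes 41.7 or a number of a turn 7.16, either way. A call with a gripper value outside its range is refused whole. The fingers move at their own pace and stop on an object; the grip force is fixed at half the most. Time passes only in rows, so rows that do not move let the fingers close. It gives the time, the measured TCP pose, the force, the opening and the grip force at its end, in the units of the state.
- observe(): the state, without advancing time (a new reading comes with each control period).
- read_camera(name): name is "scene" or "top" or "wrist"; returns a dict with "img" (384x512x3 uint8, red, green, blue), "depth" (384x512 float32, mm along the optical axis (not along the pixel's ray), 0 where there is no reading), "vertical_fov" (degrees; the focal length in pixels is half the picture's height over the tangent of half this angle, whatever the lens; pixels are square), "cx", "cy" (the principal point, pixels), "dist" ([k1, k2, p1, p2, k3] as OpenCV has them; the pictures are not rectified), "camera_from_world" (4x4, takes a point from world to camera coordinates). Camera axes: x right, y up, looking along -z (the intrinsics and any distortion apply to the point x, -y, -z); pixel columns grow to the right and rows downward; lengths in mm; the calibration is good to about 2 mm. A picture is of the moment at which its call begins.
- job_done(): hands the job in; it is judged then, once.
The state is a dict: "time_s": time; "qpos": joint angles; "qvel": joint speeds; "tau": joint torques, N m; "position": TCP position; "tool_rot": TCP orientation; "wrist_force": force on the tool from outside, world axes, zero at the start; "ft_torque": the same for the moment, N m; "width": opening from 0.0 (shut) to 1.0 (fully open); "gripper_force": force on a finger pad.
Only numpy, scipy, OpenCV 4.12 (cv2) and the standard library are available. Lean on these libraries where they do the work, as an engineer would, in place of code of your own. Each camera call takes 0.05 s, during which the arm holds its last target. There are 200 camera calls.

## Task

The new cover plate for the tube heater is drilled and still sits in the little bench vise: slide the vise's jaw fully open, lift the plate out by its handle, and hold it level, hovering about 15 mm above the heater's aluminium block without touching it, with its four corner holes lined up over the four threaded holes so that I can start the screws (either way round will do). Finish like that, holding the plate still in the gripper: do not set it down or let go. Leave the bottle, the culture dish and the tube rack where they are.

Things in the scene. Friction and masses are not known exactly. Their poses are not given: they have to be found in the camera images.
- jaw (a joint): How far the vise's moving jaw is slid back, in m: 0 closed, 0.050 fully open (end stop); 0 to 0.006 at the start. It slides along the vise's own -x, takes about 3 N and stays where it is left.
- jaw_tab (a point): Grip middle, 80 mm above the bench, of the moving jaw's upright steel tab: 14 mm wide (y), 30 mm long (x), from 52 to 98 mm above the bench. Pinch it across y and pull it along -x. Axes are the vise's (z up). Below it the jaw block, 40 x 92 mm, 52 mm high, has a lip that reaches 15 mm over the plate's end when closed, 4 mm above it.
- vise: Small grey bench vise, fixed, 265 (x) x 100 mm, left or right on the bench, moving jaw towards the robot, turned up to 0.35 rad. Origin on the bench under the middle of the plate's place; x runs from moving to fixed jaw, z up. Bed 30 mm high; fixed jaw x = 66 to 100 mm, 56 mm high, no lip. Closed, the jaw tab is at x = -88 mm.
- plate_grip (a point): Handle middle of the loose plate: aluminium, 130 (x) x 90 (y) x 6 mm, a 14 mm hole in each corner, about 0.25 kg. Its black handle bar runs along x: 70 long, 16 wide (y), 20 mm high, its middle (this point) 44 mm above the plate's underside, on two feet. z up. It lies flat on the vise's bed, x along the vise's x, up to 8 mm off in y.
- heater_top (a point): Middle of the top face, 80 mm above the bench, of the tube heater's aluminium block, 130 (x) x 90 (y) mm, with six 18 mm tube wells and a 6 mm threaded hole in each corner. The white housing, 176 x 136 mm, is fixed on the other side of the bench from the vise, turned up to 0.4 rad. x along the block, z up. Plate fits either way round.
- hole0 (a point): Centre, at the plate's underside, of its 14 mm corner hole number 0; the four are at (+-51, +-31) mm from the middle along the part's own x and y; number 0 is (+x,+y), number 3 is (-x,-y).
- thread0 (a point): Centre of the mouth of the heater block's 6 mm threaded hole number 0, on its top face; the four are at (+-51, +-31) mm from the middle along the part's own x and y; number 0 is (+x,+y), number 3 is (-x,-y).
- hole3 (a point): Centre, at the plate's underside, of its 14 mm corner hole number 3; the four are at (+-51, +-31) mm from the middle along the part's own x and y; number 0 is (+x,+y), number 3 is (-x,-y).
- thread3 (a point): Centre of the mouth of the heater block's 6 mm threaded hole number 3, on its top face; the four are at (+-51, +-31) mm from the middle along the part's own x and y; number 0 is (+x,+y), number 3 is (-x,-y).
- bottle_mid (a point): Bystander: amber bottle with a paper cap, 72 mm across, 160 mm high; its middle.
- dish_mid (a point): Bystander: lidded glass culture dish, 96 mm across, 20 mm high, on the bench between vise and heater; its middle.
- rack_mid (a point): Bystander: white rack of corked test tubes, 65 x 190 mm, 113 mm high; its middle (55 mm up).
Mind the look-alikes: they are no part of the job. Leave any green or purple look-alike of the part that bears plate_grip alone.

How it is judged (in metres and radians):
On the way, in this order (a step that is already met when the one before it is completed fails the run):
1. the vise jaw is slid open while the plate still lies in the vise (value of joint jaw above 0.04 m and height (world z) of plate_grip below 0.085 m), for 0.2 s.
2. the plate is lifted out of the vise (height (world z) of plate_grip above 0.125 m and contact force between plate and vise below 0.1 N), for 0.2 s.
At the end, for the whole second after the job is handed in: The plate is held still in the gripper (under 20 mm/s), level within 0.1 rad, its underside 4 to 30 mm above the heater block and not touching it, each hole within 4 mm horizontally of a threaded hole (either way round), and the vise jaw is open by more than 40 mm (((horizontal distance between hole0 and thread0 below 0.004 m and horizontal distance between hole3 and thread3 below 0.004 m) or (horizontal distance between hole0 and thread3 below 0.004 m and horizontal distance between hole3 and thread0 below 0.004 m)) and z of hole0 in the frame of heater_top between 0.004 and 0.03 m and z of hole3 in the frame of heater_top between 0.004 and 0.03 m and angle between plate_grip's own z axis and vertical below 0.1 rad and linear speed of plate below 0.02 m/s and angular speed of plate below 0.15 rad/s and contact force between the fingers and plate above 1 N and contact force between plate and heater below 0.1 N and value of joint jaw above 0.04 m); the arm keeps its last pose, push and grip.
It fails at once if the bottle was moved by more than 25 mm (distance of bottle_mid from where it was at the start of the episode above 0.025 m).
It fails at once if the culture dish was moved by more than 25 mm (distance of dish_mid from where it was at the start of the episode above 0.025 m).
It fails at once if the tube rack was moved by more than 25 mm (distance of rack_mid from where it was at the start of the episode above 0.025 m).
It also fails if it takes over 50 s, if anything falls off the work surface, if the arm or the gripper's body presses on something with over 40 N, if the wrist force passes 120 N, or if a joint passes its speed limit or range.

## Working session

There is one attempt and no reset: what is moved stays moved. The work goes in short steps, Python scripts to look and compute and a shell command to move; the robot and the scene stay as the last step left them, time stands still between calls to the robot, and variables do not carry over. Pictures are saved under pics/ and viewed, at most 10 in all, crops included, and the job is handed in when it is done.

```bash
mkdir -p pics; cat > h.py <<'E'
from rig import *
import numpy as np, cv2
def cam(n):
    c=read_camera(n); h=c["img"].shape[0]; f=h/2/np.tan(np.radians(c["vertical_fov"])/2)
    c["K"]=np.array([[f,0,c["cx"]],[0,f,c["cy"]],[0,0,1.]]); c["D"]=np.array(c["dist"],float); return c
def rays(c,uv):
    p=cv2.undistortPoints(np.array(uv,float).reshape(-1,1,2),c["K"],c["D"]).reshape(-1,2)
    T=np.array(c["camera_from_world"]); R=T[:3,:3]; o=-R.T@T[:3,3]
    return o,np.c_[p[:,0],-p[:,1],-np.ones(len(p))]@R
def atz(c,uv,z):
    o,d=rays(c,uv); return o+d*((z-o[2])/d[:,2])[:,None]
def atdepth(c,uv):
    o,d=rays(c,uv); return np.array([o+d[i]*c["depth"][int(round(v)),int(round(u))] for i,(u,v) in enumerate(uv)])
def proj(c,P):
    T=np.array(c["camera_from_world"]); q=np.array(P,float).reshape(-1,3)@T[:3,:3].T+T[:3,3]
    q=q*[1,-1,-1]; return cv2.projectPoints(q,np.zeros(3),np.zeros(3),c["K"],c["D"])[0].reshape(-1,2)
def save(c,name,crop=None,s=1):
    im=c["img"][:,:,::-1]
    if crop: x0,y0,x1,y1=crop; im=im[y0:y1,x0:x1]
    cv2.imwrite("pics/"+name,cv2.resize(im,None,fx=s,fy=s,interpolation=cv2.INTER_CUBIC))
E
python3 - <<'E'
from h import *
import pickle
cs={n:cam(n) for n in("top","scene")}
pickle.dump(cs,open("c0.pkl","wb"))
save(cs["top"],"top0.png",s=1.5); save(cs["scene"],"scene0.png",s=1.5)
o=observe(); print(o["position"],o["tool_rot"],o["width"],[k for k in o], o.get("pinch_z"))
for n in cs: print(n,cs[n]["cx"],cs[n]["cy"],cs[n]["vertical_fov"],cs[n]["dist"])
import rig; print([x for x in dir(rig) if not x.startswith('_')], getattr(rig,'pinch_z',None))
E
```

```text
[121.97598034 510.25773349 230.70107646] [-1.79921246e+02 -1.02719613e-02  1.66548753e+02] 1.0046556811464775 ['time_s', 'qpos', 'qvel', 'tau', 'position', 'tool_rot', 'wrist_force', 'ft_torque', 'gripper_force', 'width'] None
top 263.35789875899917 183.75778923239906 49.06658025493569 [-0.15658531  0.          0.          0.          0.        ]
scene 254.86853226951476 204.05068499368772 57.910497140042665 [0.02062413 0.         0.         0.         0.        ]
['IKError', 'job_done', 'observe', 'pinch_z', 'read_camera'] 18.700000000000003
```

View pics/top0.png

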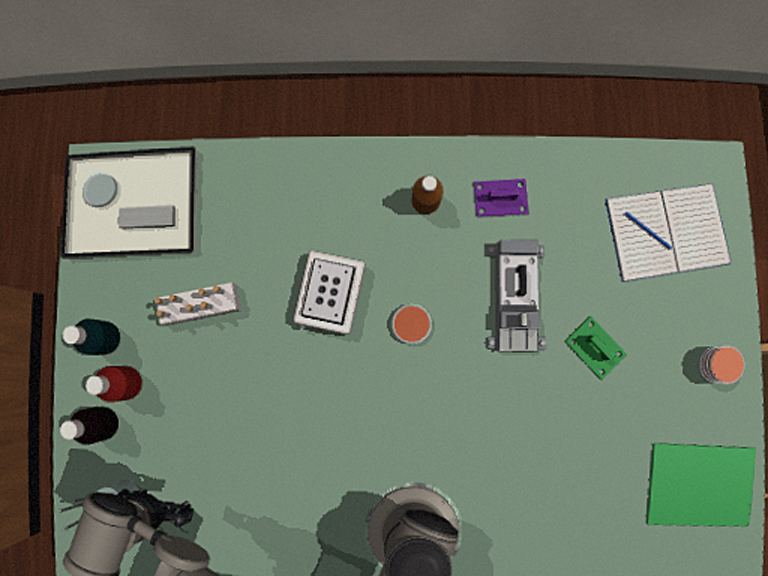

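View pics/scene0.png

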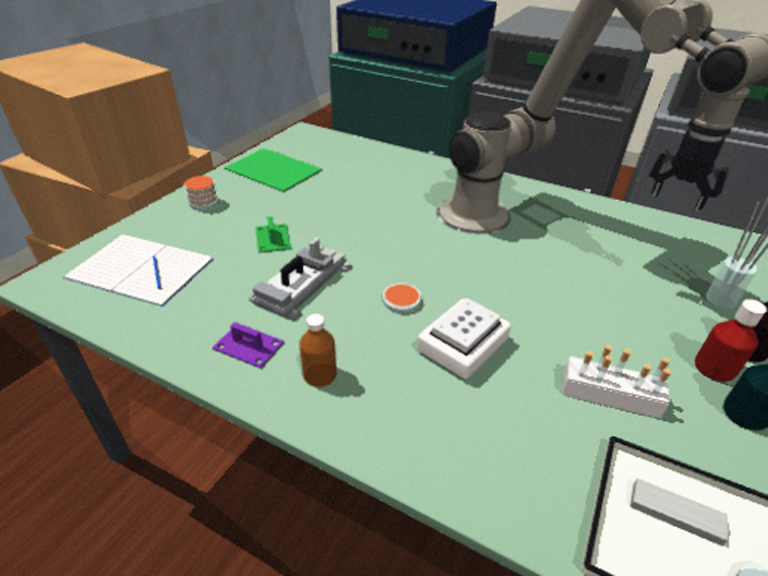

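Candidates in the top view: the silver plate with a black handle in the vise (517,282), the purple look-alike (500,197) and the green look-alike (597,347). The silver plate in the grey vise fits the description. The heater is at (330,292), the dish at (411,324), the bottle at (427,195) and the rack at (197,303). Next is a close crop.

```bash
python3 - <<'E'
from h import *
import pickle
c=pickle.load(open("c0.pkl","rb"))["top"]
im=c["img"][:,:,::-1]
a=cv2.resize(im[155:240,315:375],None,fx=6.5,fy=6.5,interpolation=cv2.INTER_CUBIC)
b=cv2.resize(im[160:230,190:250],None,fx=6.5,fy=6.5,interpolation=cv2.INTER_CUBIC)
o=np.zeros((a.shape[0],a.shape[1]+b.shape[1],3),np.uint8);o[:,:a.shape[1]]=a;o[:b.shape[0],a.shape[1]:]=b
cv2.imwrite("pics/crop1.png",o);print(a.shape,b.shape)
print(atz(c,[(344.5,187)],80), atz(c,[(220,194.5)],80),atz(c,[(344.5,214)],98),atdepth(c,[(344.5,187),(220,194.5),(347,214),(300,230)]))
E
```

```text
(552, 390, 3) (455, 390, 3)
[[ 586.92172645 -244.99193204   80.        ]] [[563.88015037 187.48965203  80.        ]] [[ 491.83040526 -238.4535664    98.        ]] [[ 592.40059834 -253.896873     36.09709948]
 [ 565.3251307   188.77589808   66.72230366]
 [ 491.90715337 -247.72352098   94.98851506]
 [ 441.47711544  -94.00906421    1.75833099]]
```

View pics/crop1.png

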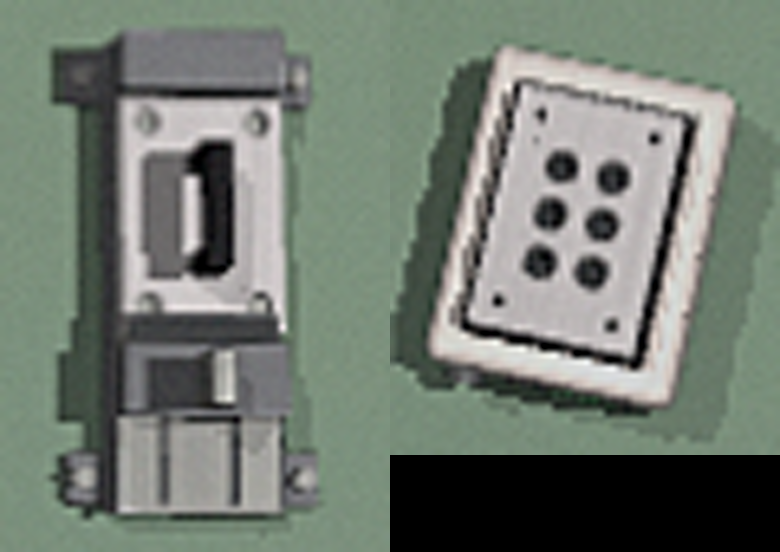

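The crop shows the silver plate with its black handle (218,205) and four holes in the vise. The jaw tab's top is at about (223,377), and the four threads are at (541,115), (655,138), (497,300) and (611,326).

```bash
python3 - <<'E'
from h import *
import pickle
c=pickle.load(open("c0.pkl","rb"))["top"]
P=lambda l,x0,y0:[((x+.5)/6.5-.5+x0,(y+.5)/6.5-.5+y0) for x,y in l]
h=atz(c,P([(148,120),(257,122),(150,303),(262,303)],315,155),36); print("holes",h,h.mean(0))
ax=(h[0]+h[1]-h[2]-h[3]);print("yaw",np.degrees(np.arctan2(ax[1],ax[0])),np.linalg.norm(ax)/2)
print("handle",atz(c,P([(216,147),(218,270)],315,155),84),"tab",atz(c,P([(223,352),(223,400)],315,155),98))
v=atz(c,P([(120,95),(115,42)],315,155),56);print(v)
t=atz(c,P([(151,115),(265,138),(107,300),(221,326)],190,160),80);print("thr",t,t.mean(0))
ax=(t[0]+t[1]-t[2]-t[3]);print("yaw",np.degrees(np.arctan2(ax[1],ax[0])),np.linalg.norm(ax)/2)
w=cam("wrist");T=np.array(w["camera_from_world"]);R=T[:3,:3]; print("wrist cam",-R.T@T[:3,3],R,w["vertical_fov"]);print(observe()["position"])
E
```

```text
holes [[ 643.26540077 -229.55933307   36.        ]
 [ 641.82454715 -290.81022475   36.        ]
 [ 541.5467722  -227.53532444   36.        ]
 [ 540.9349879  -289.96831144   36.        ]] [ 591.89292701 -259.46829843   36.        ]
yaw -0.8104029892799246 101.31422811934594
handle [[ 620.78310716 -257.02930115   84.        ]
 [ 554.49857356 -255.8447238    84.        ]] tab [[ 509.67740434 -254.17879027   98.        ]
 [ 484.42470254 -253.40867032   98.        ]]
[[ 654.01196057 -210.80785886   56.        ]
 [ 683.49929183 -208.98787731   56.        ]]
thr [[624.22737649 212.89917372  80.        ]
 [611.37908368 151.81649782  80.        ]
 [525.24959596 235.57103948  80.        ]
 [511.1356217  174.92153797  80.        ]] [567.99791946 193.80206225  80.        ]
yaw -12.940750871146491 102.20644376067592
wrist cam [ 56.35453418 526.13439227 373.43898815] [[ 0.23197698  0.97272035 -0.00134384]
 [-0.93898785  0.22357126 -0.26137657]
 [-0.25394586  0.0618952   0.96523597]] 71.09493023152689
[122.0008982  510.34907424 230.81081942]
```

```bash

python3 -m handwheel '[{"gripper":85,"slide":[0,0,0],"twist":[0,0,-6.3]},{"gripper":85,"slide":[0,0,0],"twist":[0,0,-6.2]},{"gripper":85,"slide":[-25,-30,0],"twist":[0,0,0]},{"gripper":85,"slide":[-25,-30,0],"twist":[0,0,0]},{"gripper":85,"slide":[-25,-30,0],"twist":[0,0,0]}]'
python3 -m handwheel '[{"gripper":85,"slide":[-27,-30,0],"twist":[0,0,0]},{"gripper":85,"slide":[-27,-30,0],"twist":[0,0,0]},{"gripper":85,"slide":[-27,-30,0],"twist":[0,0,0]},{"gripper":85,"slide":[-27,-30,0],"twist":[0,0,0]},{"gripper":85,"slide":[-27,-30,0],"twist":[0,0,0]}]'
```

```text
time_s: 0.57
position: [195.7, 418.2, 230.8]
tool_rot: [-180.0, -0.0, 179.2]
wrist_force: [1.5, 0.4, -0.3]
width: 0.996
gripper_force: 0.0
time_s: 0.98
position: [328.8, 265.4, 231.3]
tool_rot: [180.0, 0.0, 179.1]
wrist_force: [0.3, 0.4, 0.8]
width: 0.994
gripper_force: 0.0
```

```bash

python3 -m handwheel '[{"gripper":85,"slide":[-18,-35,0],"twist":[0,0,0]},{"gripper":85,"slide":[-18,-35,0],"twist":[0,0,0]},{"gripper":85,"slide":[-18,-35,0],"twist":[0,0,0]},{"gripper":85,"slide":[-18,-35,0],"twist":[0,0,0]},{"gripper":85,"slide":[-18,-35,0],"twist":[0,0,0]}]'
python3 -m handwheel '[{"gripper":85,"slide":[-8,-40,0],"twist":[0,0,0]},{"gripper":85,"slide":[-8,-40,0],"twist":[0,0,0]},{"gripper":85,"slide":[-8,-40,0],"twist":[0,0,0]},{"gripper":85,"slide":[-8,-40,0],"twist":[0,0,0]},{"gripper":85,"slide":[-8,-40,0],"twist":[0,0,0]}]'
python3 -m handwheel '[{"gripper":85,"slide":[-9,-36,0],"twist":[0,0,0]},{"gripper":85,"slide":[-9,-36,0],"twist":[0,0,0]},{"gripper":85,"slide":[-9,-36,0],"twist":[0,0,0]},{"gripper":85,"slide":[-9,-36,0],"twist":[0,0,0]},{"gripper":85,"slide":[0,0,0],"twist":[0,0,0]}]'
python3 - <<'E'
from h import *
import pickle
c=cam("wrist");pickle.dump((c,observe()),open("w1.pkl","wb"));save(c,"w1.png",s=1.5);print(observe()["position"])
E
```

```text
time_s: 1.4
position: [415.5, 88.8, 231.3]
tool_rot: [180.0, 0.0, 179.0]
wrist_force: [0.7, 1.3, 0.1]
width: 0.996
gripper_force: 0.0
time_s: 1.82
position: [451.6, -112.0, 231.2]
tool_rot: [180.0, -0.0, 179.0]
wrist_force: [1.1, -0.3, -0.5]
width: 0.996
gripper_force: 0.0
time_s: 2.23
position: [486.0, -260.5, 230.3]
tool_rot: [-179.9, 0.0, 178.8]
wrist_force: [-1.1, 0.2, -0.2]
width: 0.999
gripper_force: 0.0
[ 485.35738904 -257.42251554  230.18326779]
```

View pics/w1.png

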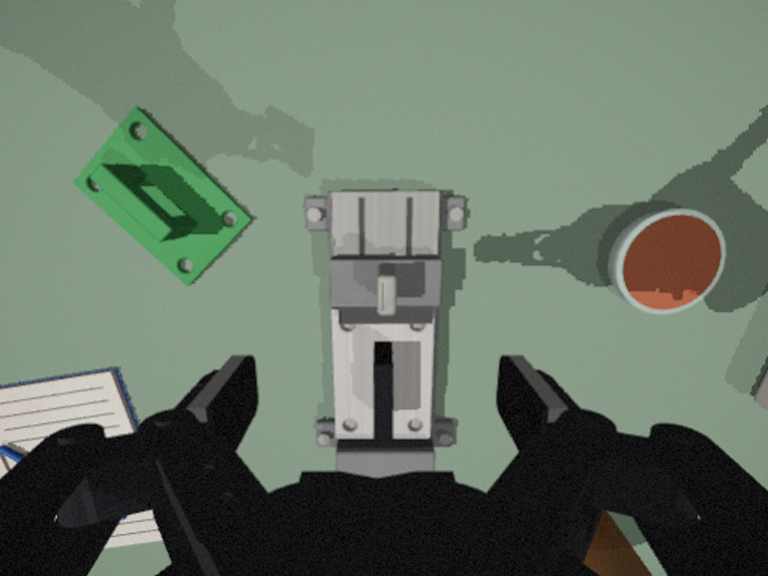

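The wrist view shows the plate, its handle bar at (383,395) and the tab top at about (387,295), all centred between the open fingers. The green look-alike is well to the left.

```bash
python3 - <<'E'
from h import *
import pickle
c,o=pickle.load(open("w1.pkl","rb"))
S=lambda l:[((x+.5)/1.5-.5,(y+.5)/1.5-.5) for x,y in l]
h=atz(c,S([(350,425),(415,425),(347,325),(418,325)]),36);print(h,h.mean(0))
l=S([(377,276),(397,276),(377,313),(397,313),(387,295)])
print(atz(c,l,98)); print(atdepth(c,S([(387,280),(387,290),(387,300),(387,308),(383,350),(383,400)])))
print("handle edges",atz(c,S([(374,345),(392,345),(374,435),(392,435)]),84))
save(c,"w1c.png",(215,165,310,305),4)
E
```

```text
[[ 638.2937577  -289.20294911   36.        ]
 [ 639.48196347 -227.44113056   36.        ]
 [ 537.70288183 -288.04039675   36.        ]
 [ 538.9455379  -225.23001448   36.        ]] [ 588.60603522 -257.47862273   36.        ]
[[ 479.9748491  -260.21298775   98.        ]
 [ 480.2545043  -246.24628095   98.        ]
 [ 507.09597053 -260.76519429   98.        ]
 [ 507.38016154 -246.4460982    98.        ]
 [ 493.87403454 -253.42009606   98.        ]]
[[ 482.72466262 -253.29010758   99.09820871]
 [ 490.15736049 -253.3738708    98.23666652]
 [ 497.37433304 -253.48256871   98.62318732]
 [ 503.46818268 -253.55487515   98.08027737]
 [ 553.82442511 -256.69258269   55.52056579]
 [ 584.72536657 -257.5663488    84.05505639]]
handle edges [[ 537.4012471  -263.712824     84.        ]
 [ 537.67376769 -249.86657307   84.        ]
 [ 616.68727859 -265.48226825   84.        ]
 [ 616.97071925 -250.70550738   84.        ]]
```

View pics/w1c.png

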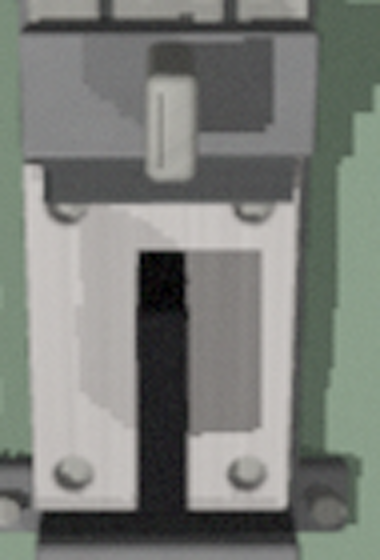

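```bash

python3 -m handwheel '[{"gripper":85,"slide":[-9,4,0],"twist":[0,0,0]},{"gripper":85,"slide":[0,0,40],"twist":[0,0,0]},{"gripper":85,"slide":[0,0,40],"twist":[0,0,0]},{"gripper":60,"slide":[0,0,40],"twist":[0,0,0]},{"gripper":45,"slide":[0,0,28],"twist":[0,0,0]}]'
python3 -m handwheel '[{"gripper":40,"slide":[0,0,10],"twist":[0,0,0]},{"gripper":40,"slide":[0,0,9],"twist":[0,0,0]},{"gripper":30,"slide":[0,0,0],"twist":[0,0,0]},{"gripper":30,"slide":[0,0,0],"twist":[0,0,0]},{"gripper":30,"slide":[0,0,0],"twist":[0,0,0]}]'
```

```text
time_s: 2.7
position: [493.7, -247.6, 80.5]
tool_rot: [179.9, -0.1, 179.2]
wrist_force: [0.1, 0.8, -0.1]
width: 0.745
gripper_force: 0.0
time_s: 3.12
position: [495.8, -251.1, 66.2]
tool_rot: [-179.9, 0.2, 179.1]
wrist_force: [0.5, 0.1, -0.1]
width: 0.35
gripper_force: 0.0
```

```bash

python3 -m handwheel '[{"gripper":30,"slide":[0,-2.3,3],"twist":[0,0,0]},{"gripper":30,"slide":[0,0,0],"twist":[0,0,0]},{"gripper":0,"slide":[0,0,0],"twist":[0,0,0]},{"gripper":0,"slide":[0,0,0],"twist":[0,0,0]},{"gripper":0,"slide":[0,0,0],"twist":[0,0,0]}]'
python3 -m handwheel '[{"gripper":0,"slide":[0,0,0],"twist":[0,0,0]},{"gripper":0,"slide":[0,0,0],"twist":[0,0,0]},{"gripper":0,"slide":[0,0,0],"twist":[0,0,0]}]'
```

```text
time_s: 3.53
position: [494.8, -254.1, 62.0]
tool_rot: [-179.9, 0.1, 179.0]
wrist_force: [-1.6, -4.8, 3.7]
width: 0.155
gripper_force: 60.0
time_s: 3.78
position: [494.8, -254.1, 62.0]
tool_rot: [-179.9, 0.1, 179.0]
wrist_force: [-1.0, -6.0, 3.3]
width: 0.159
gripper_force: 60.0
```

```bash

python3 -m handwheel '[{"gripper":0,"slide":[7,0,0],"twist":[0,0,0]},{"gripper":0,"slide":[9,0,0],"twist":[0,0,0]},{"gripper":0,"slide":[9,0,0],"twist":[0,0,0]},{"gripper":0,"slide":[9,0,0],"twist":[0,0,0]},{"gripper":0,"slide":[7,0,0],"twist":[0,0,0]}]'
python3 -m handwheel '[{"gripper":0,"slide":[2,0,0],"twist":[0,0,0]},{"gripper":0,"slide":[0,0,0],"twist":[0,0,0]},{"gripper":0,"slide":[0,0,0],"twist":[0,0,0]}]'
```

```text
time_s: 4.2
position: [454.5, -253.4, 62.0]
tool_rot: [-179.9, 0.2, 179.0]
wrist_force: [4.7, -4.5, 0.7]
width: 0.156
gripper_force: 59.7
time_s: 4.45
position: [451.7, -253.3, 62.0]
tool_rot: [-179.9, 0.1, 179.0]
wrist_force: [-2.0, -4.9, 3.9]
width: 0.155
gripper_force: 60.2
```

```bash

python3 -m handwheel '[{"gripper":0,"slide":[1.5,0,0],"twist":[0,0,0]},{"gripper":0,"slide":[0,0,0],"twist":[0,0,0]},{"gripper":0,"slide":[0,0,0],"twist":[0,0,0]}]'
python3 -m handwheel '[{"gripper":0,"slide":[1,0,0],"twist":[0,0,0]},{"gripper":0,"slide":[0,0,0],"twist":[0,0,0]},{"gripper":0,"slide":[0,0,0],"twist":[0,0,0]}]'
```

```text
time_s: 4.7
position: [450.9, -253.3, 62.0]
tool_rot: [-179.9, 0.1, 179.0]
wrist_force: [1.3, -5.5, 2.4]
width: 0.157
gripper_force: 60.0
time_s: 4.95
position: [450.7, -253.3, 62.0]
tool_rot: [-179.9, 0.2, 179.0]
wrist_force: [4.4, -4.1, 1.4]
width: 0.157
gripper_force: 59.7
```

```bash

python3 -m handwheel '[{"gripper":45,"slide":[0,0,0],"twist":[0,0,0]},{"gripper":45,"slide":[0,0,0],"twist":[0,0,0]},{"gripper":45,"slide":[0,0,0],"twist":[0,0,0]},{"gripper":45,"slide":[0,0,-30],"twist":[0,0,0]},{"gripper":45,"slide":[0,0,-40],"twist":[0,0,0]}]'
python3 -m handwheel '[{"gripper":45,"slide":[0,0,-20],"twist":[0,0,0]},{"gripper":45,"slide":[-40,-0.5,0],"twist":[0,0,0]},{"gripper":45,"slide":[-40,-0.5,0],"twist":[0,0,0]},{"gripper":45,"slide":[-40,-0.5,0],"twist":[0,0,0]},{"gripper":45,"slide":[-18,-0.5,0],"twist":[0,0,0]}]'
python3 -m handwheel '[{"gripper":45,"slide":[0,0,0],"twist":[0,0,0]},{"gripper":45,"slide":[0,0,0],"twist":[0,0,0]}]'
python3 - <<'E'
from h import *
import pickle
c=cam("wrist");t=cam("top");pickle.dump((c,t,observe()),open("w2.pkl","wb"))
im=np.hstack([cv2.resize(c["img"][:,:,::-1],(480,360)),cv2.resize(t["img"][155:240,315:375,::-1],(254,360),interpolation=cv2.INTER_CUBIC)])
cv2.imwrite("pics/w2.png",im);print(observe()["position"],observe()["tool_rot"])
E
```

```text
time_s: 5.37
position: [446.7, -250.3, 128.9]
tool_rot: [179.7, -0.4, 179.0]
wrist_force: [0.3, -0.4, 0.0]
width: 0.526
gripper_force: 0.0
time_s: 5.78
position: [590.4, -255.8, 151.1]
tool_rot: [180.0, 0.1, 179.1]
wrist_force: [-0.3, 0.5, -0.0]
width: 0.525
gripper_force: 0.0
time_s: 5.95
position: [586.8, -255.8, 150.1]
tool_rot: [179.9, -0.1, 179.1]
wrist_force: [0.6, -0.5, -0.3]
width: 0.527
gripper_force: 0.0
[ 585.72880181 -256.14037831  150.74016173] [ 1.79942895e+02 -1.07443727e-01  1.79044700e+02]
```

View pics/w2.png

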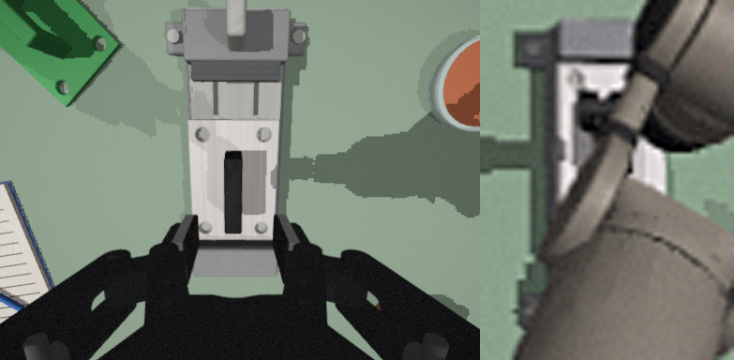

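The jaw is back, with a wide gap to the plate. The plate's holes are at (202,135), (264,135), (206,228) and (261,228), and the handle runs along (233,192).

```bash
python3 - <<'E'
from h import *
import pickle
c,t,o=pickle.load(open("w2.pkl","rb"))
S=lambda l:[((x+.5)/.9375-.5,(y+.5)/.9375-.5) for x,y in l]
h=atz(c,S([(202,135),(264,135),(206,228),(261,228)]),36);print(h,h.mean(0))
print(atz(c,S([(224.5,152),(242,152),(224.5,233),(242,233)]),84),atdepth(c,S([(233,170),(233,200)])))
print(atz(c,S([(236,34)]),98))
E
```

```text
[[ 537.63475792 -288.03137596   36.        ]
 [ 538.55611841 -225.77485716   36.        ]
 [ 639.14563398 -288.57603394   36.        ]
 [ 640.08420908 -227.59476858   36.        ]] [ 588.85517985 -257.49425891   36.        ]
[[ 548.43547469 -263.78956874   84.        ]
 [ 548.65209056 -249.24997335   84.        ]
 [ 621.99028311 -265.69293629   84.        ]
 [ 622.23504681 -249.82571812   84.        ]] [[ 563.9166043  -256.99475597   83.47533915]
 [ 590.56434791 -257.44650625   84.0231278 ]]
[[ 464.88847402 -253.11843317   98.        ]]
```

```bash

python3 -m handwheel '[{"gripper":45,"slide":[-3.3,-1.2,0],"twist":[0,0,0]},{"gripper":45,"slide":[0,0,35],"twist":[0,0,0]},{"gripper":45,"slide":[0,0,35],"twist":[0,0,0]},{"gripper":40,"slide":[0,0,19],"twist":[0,0,0]},{"gripper":40,"slide":[0,0,6],"twist":[0,0,0]}]'
python3 -m handwheel '[{"gripper":35,"slide":[0,0,0],"twist":[0,0,0]},{"gripper":35,"slide":[0,0,0],"twist":[0,0,0]},{"gripper":35,"slide":[0,0,0],"twist":[0,0,0]}]'
```

```text
time_s: 6.47
position: [587.5, -256.9, 52.7]
tool_rot: [179.8, -0.3, 179.0]
wrist_force: [-1.1, 0.2, -0.7]
width: 0.468
gripper_force: 0.0
time_s: 6.72
position: [591.2, -258.6, 58.5]
tool_rot: [-179.9, 0.2, 179.0]
wrist_force: [-0.1, 0.3, -0.3]
width: 0.41
gripper_force: 0.0
```

```bash

python3 -m handwheel '[{"gripper":35,"slide":[1.5,0.8,2],"twist":[0,0,0]},{"gripper":30,"slide":[0,0,0],"twist":[0,0,0]},{"gripper":0,"slide":[0,0,0],"twist":[0,0,0]},{"gripper":0,"slide":[0,0,0],"twist":[0,0,0]},{"gripper":0,"slide":[0,0,0],"twist":[0,0,0]}]'
python3 -m handwheel '[{"gripper":0,"slide":[0,0,0],"twist":[0,0,0]},{"gripper":0,"slide":[0,0,0],"twist":[0,0,0]},{"gripper":0,"slide":[0,0,0],"twist":[0,0,0]}]'
```

```text
time_s: 7.13
position: [589.2, -257.2, 55.3]
tool_rot: [-180.0, 0.1, 179.1]
wrist_force: [-0.9, 0.0, 6.4]
width: 0.179
gripper_force: 59.7
time_s: 7.38
position: [589.1, -257.2, 55.2]
tool_rot: [-180.0, 0.1, 179.1]
wrist_force: [-2.3, -0.9, 4.7]
width: 0.178
gripper_force: 59.8
```

```bash

python3 -m handwheel '[{"gripper":0,"slide":[0,0,-10],"twist":[0,0,0]},{"gripper":0,"slide":[0,0,-25],"twist":[0,0,0]},{"gripper":0,"slide":[0,0,-40],"twist":[0,0,0]},{"gripper":0,"slide":[0,0,-40],"twist":[0,0,0]},{"gripper":0,"slide":[0,0,-35],"twist":[0,0,0]}]'
python3 -m handwheel '[{"gripper":0,"slide":[0,0,-10],"twist":[0,0,0]},{"gripper":0,"slide":[0,0,0],"twist":[0,0,0]},{"gripper":0,"slide":[0,0,0],"twist":[0,0,0]},{"gripper":0,"slide":[0,0,0],"twist":[0,0,0]}]'
python3 -m handwheel '[{"gripper":0,"slide":[2,10,0],"twist":[0,0,0]},{"gripper":0,"slide":[2,25,0],"twist":[0,0,3]},{"gripper":0,"slide":[2,35,0],"twist":[0,0,3]},{"gripper":0,"slide":[2,35,0],"twist":[0,0,3]},{"gripper":0,"slide":[2,35,0],"twist":[0,0,3]}]'
```

```text
time_s: 7.8
position: [588.4, -256.7, 206.5]
tool_rot: [180.0, -0.0, 179.1]
wrist_force: [0.1, -0.9, -3.5]
width: 0.175
gripper_force: 58.9
time_s: 8.13
position: [587.5, -256.3, 211.2]
tool_rot: [179.8, -0.3, 179.0]
wrist_force: [0.6, 0.4, -3.6]
width: 0.177
gripper_force: 58.9
time_s: 8.55
position: [590.6, -114.9, 212.3]
tool_rot: [180.0, -0.2, 166.8]
wrist_force: [-0.2, 0.2, -2.6]
width: 0.176
gripper_force: 58.9
```

```bash

python3 -m handwheel '[{"gripper":0,"slide":[11,36,0],"twist":[0,0,0]},{"gripper":0,"slide":[11,36,0],"twist":[0,0,0]},{"gripper":0,"slide":[11,36,0],"twist":[0,0,0]},{"gripper":0,"slide":[11,36,0],"twist":[0,0,0]},{"gripper":0,"slide":[11,36,0],"twist":[0,0,0]}]'
python3 -m handwheel '[{"gripper":0,"slide":[11,36,0],"twist":[0,0,0]},{"gripper":0,"slide":[11,36,0],"twist":[0,0,0]},{"gripper":0,"slide":[8,25,0],"twist":[0,0,0]},{"gripper":0,"slide":[0,0,0],"twist":[0,0,0]},{"gripper":0,"slide":[0,0,0],"twist":[0,0,0]}]'
python3 -m handwheel '[{"gripper":0,"slide":[0,0,0],"twist":[0,0,0]},{"gripper":0,"slide":[0,0,0],"twist":[0,0,0]},{"gripper":0,"slide":[0,0,0],"twist":[0,0,0]},{"gripper":0,"slide":[0,0,0],"twist":[0,0,0]}]'
python3 - <<'E'
from h import *
import pickle
c=cam("wrist");t=cam("top");s=cam("scene");o=observe();pickle.dump((c,t,s,o),open("w3.pkl","wb"));print(o["position"],o["tool_rot"])
im=np.hstack([cv2.resize(c["img"][:,:,::-1],(400,300)),cv2.resize(s["img"][:,:,::-1],(400,300))])
cv2.imwrite("pics/w3.png",im)
E
```

```text
time_s: 8.97
position: [577.1, 73.1, 212.4]
tool_rot: [-180.0, -0.2, 167.1]
wrist_force: [1.1, 0.3, -2.4]
width: 0.177
gripper_force: 58.9
time_s: 9.38
position: [569.7, 173.9, 212.5]
tool_rot: [-179.9, -0.2, 167.2]
wrist_force: [0.2, -1.2, -2.9]
width: 0.172
gripper_force: 59.2
time_s: 9.72
position: [571.4, 170.9, 214.2]
tool_rot: [-180.0, -0.0, 167.0]
wrist_force: [0.8, 0.1, -3.2]
width: 0.18
gripper_force: 59.2
[571.43171806 171.37503057 214.3301974 ] [1.79992954e+02 1.70387611e-03 1.66988334e+02]
```

View pics/w3.png

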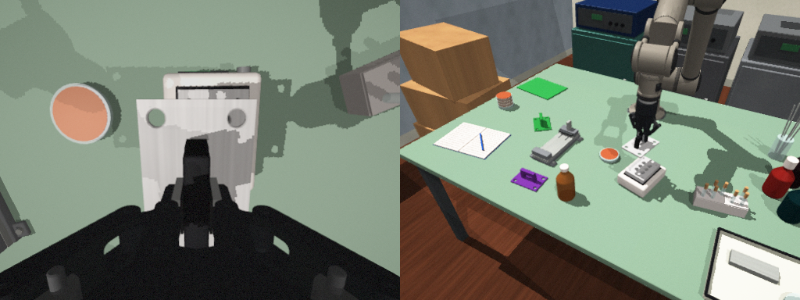

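The left wrist view shows the plate held level, with its near holes at (156,118) and (237,118) and the heater partly hidden under it. The scene view shows the dish, bottle and rack undisturbed. I'll move over the block at about 40 mm and look through the holes.

```bash

python3 -m handwheel '[{"gripper":0,"slide":[10.4,21.2,0],"twist":[0,0,0]},{"gripper":0,"slide":[0,0,30],"twist":[0,0,0]},{"gripper":0,"slide":[0,0,28],"twist":[0,0,0]},{"gripper":0,"slide":[0,0,10],"twist":[0,0,0]},{"gripper":0,"slide":[0,0,0],"twist":[0,0,0]}]'
python3 -m handwheel '[{"gripper":0,"slide":[0,0,0],"twist":[0,0,0]},{"gripper":0,"slide":[0,0,0],"twist":[0,0,0]},{"gripper":0,"slide":[0,0,0],"twist":[0,0,0]},{"gripper":0,"slide":[0,0,0],"twist":[0,0,0]}]'
python3 - <<'E'
from h import *
import pickle
c=cam("wrist");o=observe();pickle.dump((c,o),open("w4.pkl","wb"));print(o["position"],o["tool_rot"])
save(c,"w4.png",(150,70,350,220),4)
E
```

```text
time_s: 10.28
position: [564.2, 194.4, 143.5]
tool_rot: [-179.9, -0.3, 167.0]
wrist_force: [0.4, 0.9, -3.5]
width: 0.176
gripper_force: 59.3
time_s: 10.62
position: [566.8, 195.0, 147.8]
tool_rot: [179.9, 0.1, 167.0]
wrist_force: [-0.0, -1.2, -2.9]
width: 0.178
gripper_force: 59.4
[566.52722892 194.99776378 147.52211509] [1.79944234e+02 1.11556294e-01 1.67036839e+02]
```

View pics/w4.png

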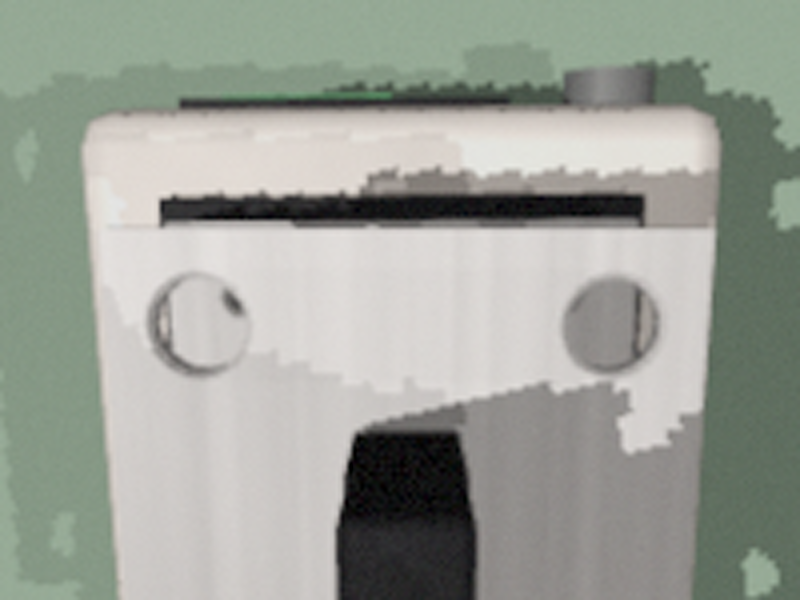

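Through the left hole (200,325) a thread shows at the rim, near (233,301). The right hole (611,323) hides its thread.

```bash
python3 - <<'E'
from h import *
import pickle
c,o=pickle.load(open("w4.pkl","rb"))
S=lambda l:[((x+.5)/4-.5+150,(y+.5)/4-.5+70) for x,y in l]
zu=o["position"][2]+18.7-44
h=atz(c,S([(200,325),(611,323)]),zu+6);th=atz(c,S([(233,301)]),80);print("zu",zu,"depthz",atdepth(c,S([(300,300),(500,300)])))
print("holes",h,np.linalg.norm(h[1]-h[0])); print("thread",th)
d=h[1]-h[0];print("y-axis yaw of plate",np.degrees(np.arctan2(d[1],d[0])))
y=np.radians(o["tool_rot"][2]);tx=np.array([np.cos(y),np.sin(y)]);ty=np.array([np.sin(y),-np.cos(y)])
print("plate ctr vs tcp in tool:",[(h.mean(0)[:2]-o["position"][:2])@a for a in(tx,ty)])
print("hole->thread in tool:",[(th[0]-h[0])[:2]@a for a in(tx,ty)])
g=atz(c,S([(161,222),(643,222)]),80);print("block edge",g,np.linalg.norm(g[1]-g[0]),g.mean(0)-h.mean(0))
E
```

```text
zu 122.22211509184743 depthz [[509.50372044 192.08627162 128.5211565 ]
 [516.11303936 220.99364407 128.87529796]]
holes [[509.7417681  176.5590986  128.22211509]
 [523.2124046  236.54002089 128.22211509]] 61.47494681569735
thread [[509.48557139 174.0584086   80.        ]]
y-axis yaw of plate 77.34241323307255
plate ctr vs tcp in tool: [np.float64(51.36594071700639), np.float64(0.02991857597401931)]
hole->thread in tool: [np.float64(-0.311298668679848), np.float64(-2.494429871542632)]
block edge [[492.20367073 164.68078389  80.        ]
 [512.62308373 253.63985057  80.        ]] 91.27249296399869 [-14.06370912   2.61075749 -48.22211509]
```

```bash

python3 -m handwheel '[{"gripper":0,"slide":[0,-1,12],"twist":[0,0,0]},{"gripper":0,"slide":[0,0,10],"twist":[0,0,0]},{"gripper":0,"slide":[0,0,0],"twist":[0,0,0]},{"gripper":0,"slide":[0,0,0],"twist":[0,0,0]},{"gripper":0,"slide":[0,0,0],"twist":[0,0,0]}]'
python3 -m handwheel '[{"gripper":0,"slide":[0,0,0],"twist":[0,0,0]},{"gripper":0,"slide":[0,0,0],"twist":[0,0,0]},{"gripper":0,"slide":[0,0,0],"twist":[0,0,0]},{"gripper":0,"slide":[0,0,0],"twist":[0,0,0]}]'
python3 - <<'E'
from h import *
import pickle
c=cam("wrist");t=cam("top");s=cam("scene");o=observe();pickle.dump((c,t,s,o),open("w5.pkl","wb"));print(o["position"],o["tool_rot"])
R=lambda im:cv2.resize(im[:,:,::-1],None,fx=6,fy=6,interpolation=cv2.INTER_CUBIC)
im=c["img"];a=np.hstack([R(im[130:175,180:225]),R(im[130:175,280:325])])
cv2.imwrite("pics/w5.png",a)
E
```

```text
time_s: 11.08
position: [565.9, 194.0, 124.6]
tool_rot: [180.0, 0.0, 167.0]
wrist_force: [-0.6, 0.2, -2.2]
width: 0.179
gripper_force: 59.3
time_s: 11.42
position: [565.8, 194.0, 124.6]
tool_rot: [180.0, 0.0, 167.0]
wrist_force: [-0.2, 0.6, -3.3]
width: 0.178
gripper_force: 59.3
[565.71084293 194.02742761 124.39113187] [1.79991799e+02 5.19355082e-03 1.67049528e+02]
```

View pics/w5.png

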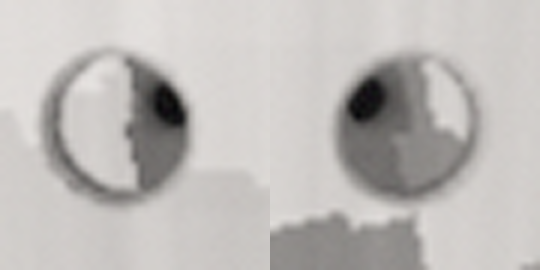

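Both threads now show: the left one at (168,104) in the hole centred at (116,126), the right one at (366,100) in the hole centred at (406,126).

```bash
python3 - <<'E'
from h import *
import pickle
c,t,s,o=pickle.load(open("w5.pkl","rb"))
L=lambda x,y:((x+.5)/6-.5+180,(y+.5)/6-.5+130)
Rr=lambda x,y:L(x-270+600,y)
zu=o["position"][2]+18.7-44
h=atz(c,[L(116,126),Rr(406,126)],zu+6);th=atz(c,[L(168.5,104),Rr(365.5,99.5)],80)
y=np.radians(o["tool_rot"][2]);tx=np.array([np.cos(y),np.sin(y)]);ty=np.array([np.sin(y),-np.cos(y)])
print(zu,h,th,np.linalg.norm(h[0]-h[1]),np.linalg.norm(th[0]-th[1]))
for i in(0,1):print("hole->thread tool",[(th[i]-h[i])[:2]@a for a in(tx,ty)])
T=np.array(c["camera_from_world"]);cp=-T[:3,:3].T@T[:3,3];print("cam rel tcp tool",[(cp[:2]-o["position"][:2])@a for a in(tx,ty)],cp[2])
E
```

```text
99.09113187059043 [[508.52059985 175.20859168 105.09113187]
 [522.33449662 235.45583943 105.09113187]] [[508.78936365 176.51210776  80.        ]
 [521.79784953 235.52786734  80.        ]] 61.81063504976228 60.43244644268443
hole->thread tool [np.float64(0.03020172097708322), np.float64(1.3305923537178248)]
hole->thread tool [np.float64(0.5391390970016168), np.float64(-0.05007146014850186)]
cam rel tcp tool [np.float64(67.50836489327409), np.float64(-0.019949888623526438)] 267.2798931023702
```

```bash

python3 -m handwheel '[{"gripper":0,"slide":[0.3,0.6,4],"twist":[0,0,0]},{"gripper":0,"slide":[0,0,0],"twist":[0,0,0]},{"gripper":0,"slide":[0,0,0],"twist":[0,0,0]},{"gripper":0,"slide":[0,0,0],"twist":[0,0,0]},{"gripper":0,"slide":[0,0,0],"twist":[0,0,0]}]'
python3 -m handwheel '[{"gripper":0,"slide":[0,0,0],"twist":[0,0,0]},{"gripper":0,"slide":[0,0,0],"twist":[0,0,0]},{"gripper":0,"slide":[0,0,0],"twist":[0,0,0]},{"gripper":0,"slide":[0,0,0],"twist":[0,0,0]},{"gripper":0,"slide":[0,0,0],"twist":[0,0,0]}]'
python3 - <<'E'
from h import *
import pickle
c=cam("wrist");t=cam("top");o=observe();print(o["position"],o["tool_rot"],np.abs(o["qvel"]).max())
for k in (pickle.load(open("c0.pkl","rb"))["top"],t):
    uv=[(u,v) for v in range(200,240) for u in range(340,358)]
    P=atdepth(k,uv);m=(P[:,2]>85)&(P[:,2]<110);print("tab",m.sum(),P[m].mean(0))
R=lambda im:cv2.resize(im[:,:,::-1],None,fx=6,fy=6,interpolation=cv2.INTER_CUBIC)
im=c["img"];cv2.imwrite("pics/w6.png",np.hstack([R(im[130:175,180:225]),R(im[130:175,280:325])]))
E
```

```text
time_s: 11.98
position: [565.6, 194.7, 120.3]
tool_rot: [180.0, 0.0, 167.0]
wrist_force: [0.4, -0.3, -2.7]
width: 0.177
gripper_force: 59.4
time_s: 12.4
position: [565.6, 194.7, 120.3]
tool_rot: [180.0, 0.0, 167.0]
wrist_force: [-0.4, 0.8, -3.2]
width: 0.172
gripper_force: 59.4
[565.55200442 194.61443391 120.32662391] [1.79995867e+02 2.07013547e-03 1.67045680e+02] 0.11460522340297524
tab 38 [ 495.40838434 -252.05233945   95.73885608]
tab 36 [ 451.57636692 -251.93864211   96.39341735]
```

View pics/w6.png

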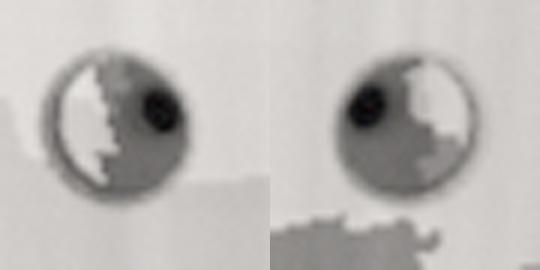

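Both threads sit symmetrically in their holes, at (161,110) and (367,106). The jaw has moved 44 mm, the underside is about 15 mm above the block and the plate is at rest, so I'm handing it in.

```bash
python3 -c "
from rig import *
print(job_done())"
```

```text
the job is handed in; nothing more can be done
None
```

I handed the job in with the vise jaw slid open and the plate held level and still, about 15 mm above the heater block. Its two visible corner holes line up with their threads to about 1 mm. The handle end hides the other two, and the judge's result was not shown.

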